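# Walk a cart wheel round by its spokes until the valve stem stands up

## Task

The cart wheel on the blue stand is due for air: push it round by its spokes with your fingertips, spoke after spoke, until the red-capped valve is at the very bottom of the rim, directly below the hub, with its stem pointing straight up ready for the air chuck, and leave the wheel standing still there. Walk it round gently without letting it spin: push on the spokes without gripping them, keep off the tyre and the valve, and leave the gauge, the spanner and the grease tin where they lie.

Things in the scene. Friction and masses are not known exactly. Their poses are not given: they have to be found in the camera images.
- stand: Blue steel wheel stand, fixed. Origin on the bench below the hub centre; z up, x along the axle away from the robot, y to the left as seen from the wheel's open front, which faces the robot and somewhat to its right. Two 20 mm high skids on the bench at y = +-160 mm, x = -110 to +230 mm; the rest of the frame is behind the wheel at x = +60 mm or more.
- axle_end (a point): Robot-side end of the level stub axle, 225 mm above the bench and 40 mm in front of the hub centre; 20 mm thick, with a 38 mm long linch pin across it. Behind the hub the axle has a 38 mm thick shoulder from x = +40 mm. Axes those of the stand.
- wheel: Yellow cart wheel. Origin: hub centre. x axis: the axle, away from the robot. z axis: from the valve to the hub, so z points up when the job is done. It turns either way without end; + about x is clockwise seen from the robot's side. Drag 0.25 N m (3 N at mid-spoke) stops it within a few degrees of a slow push and holds it. Hub 58 mm across, x = -28 to +28 mm.
- spoke_mid (a point): Middle of the spoke opposite the valve, 85 mm from the hub centre along the wheel's z. Five straight spokes at 0, 72, 144, 216, 288 degrees about the wheel's x from this one, each 22 mm wide, 24 mm thick along the axle (x = -12 to +12 mm), free from radius 30 to 138 mm, where the 26 mm wide rim (138 to 159 mm) begins. Axes those of the wheel.
- tyre: Black tyre on the rim, 390 mm outside diameter, round section 38 mm wide (x = -19 to +19 mm), radius 157 to 195 mm. A white paint dot on each sidewall marks the place of the valve. Origin and axes those of the wheel. Not to be pushed on.
- valve: Brass valve stem with a red cap, 8 to 15 mm in diameter, 33 mm long, midway between two spokes. Origin: its root on the inside of the rim, 138 mm from the hub centre; its z axis runs along the stem towards the hub (same axes as the wheel). Not to be pushed on.
- valve_tip (a point): End of the red valve cap, 105 mm from the hub centre; axes those of the wheel.
- gauge: Loose dial tyre-pressure gauge lying face up in front of the wheel: black round case 66 mm in diameter and 24 mm high, origin under the centre of the case, 80 mm brass and steel stem along its x axis.
- spanner: Loose steel spanner, 190 mm long, lying flat along its x axis; origin on its underside near the middle.
- grease: Loose red tin of grease, 68 mm in diameter and 85 mm high, standing upright; origin under its centre.

How it is judged:
At the end, for the whole second after the job is handed in: The valve stem is within 0.1 rad (6 degrees) of pointing straight up, with the valve at the bottom of the rim below the hub; the wheel is at rest (under 0.05 rad/s); gauge, spanner and grease tin each lie within 30 mm of where they started (angle between valve_tip's own z axis and vertical below 0.1 rad and height (world z) of valve_tip below 0.14 m and angular speed of wheel below 0.05 rad/s and distance of each of gauge, spanner, grease from where it was at the start of the episode below 0.03 m); the robot touches nothing.
It fails at once if the tyre is pushed on (more than 5 N) (contact force between any of the fingers, the arm and tyre above 5 N).
It fails at once if the valve is pushed on (more than 3 N) (contact force between any of the fingers, the arm and valve above 3 N).
It fails at once if a spoke is gripped or the wheel shoved hard (more than 60 N from the fingers) (contact force between the fingers and wheel above 60 N).
It fails at once if the wheel is let spin (faster than 3 rad/s) (angular speed of wheel above 3 rad/s).
It fails at once if the gauge, the spanner or the grease tin is knocked about, tipped, lifted or carried (distance of any of gauge, spanner, grease from where it was at the start of the episode above 0.03 m or height (world z) of any of gauge, spanner, grease above 0.015 m or angle between grease's own z axis and vertical above 0.3 rad).
It also fails if it takes over 72 s, if anything falls off the work surface, if the arm or the gripper's body presses on something with over 40 N, if the wrist force passes 120 N, or if a joint passes its speed limit or range.

## Robot

A 6-joint arm with a two-finger parallel gripper is mounted at the origin on the work surface. World frame = base frame: x ahead of the robot, y to its left, z up, the work surface at z = 0. Lengths are in m, angles in rad, forces in N, time in s.
With the tool pointing down it reaches from about 0.275 to 0.875 m from the base axis. Payload 12.5 kg.
Tool frame: the origin (TCP) lies at the very end of the fingers, on their centre line; the grasp point (between the pads) lies 19 mm behind it; x points along the fingers, y is the direction in which the jaws open and shut, and the axes are right-handed (so a half turn about x gives the same grasp; the last joint's range is limited). The gripper opens to 85 mm and grips with 20 to 120 N. Pads are 22 mm wide; open, the fingers measure 114 mm over their backs; the gripper's body (76 mm by 85 mm) begins 54 mm behind the grasp point. The pads swing forward as they close: fully open they stand 13 mm farther back than shut.
Start: joints at [1.097, 0.351, 1.652, -0, 1.139, -0.085], TCP at [0.208, 0.509, 0.231] pointing down, gripper open.
Joint ranges: [-2.75, 2.75], [-0.79, 2.1], [0.01, 2.65], [-1.57, 4.71], [0.07, 3.14], [-2.87, 2.87]. Speed limits (rad/s): [2.22, 2.22, 2.79, 3.14, 3.14, 3.14].

## Interface

Orientations are given as a 3x3 rotation matrix whose columns are the frame's x, y, z axes.
In Python, from bench import manip gives the robot as it stands. Calls block until the motion is done:
- manip.move_ptp(position, orientation): joint-space move of the TCP to a pose.
- manip.move_l(position, attitude=None, max_speed=0.15): straight line of the TCP; attitude=None keeps the orientation; max_speed is the mean speed in m/s.
- manip.move_j(angles): joint-space move.
- manip.set_gripper(opening, effort=None): opening from 0.0 (shut) to 1.0 (fully open); effort is the grip in N (None keeps the last); returns when the fingers have stopped.
- manip.dwell(seconds).
- manip.inverse_kinematics(position, orientation): joint angles nearest the present ones, or None.
- manip.grab_frame(name): name is "side" or "top" or "wrist"; returns (picture, depth): 420x560x3 uint8, red, green, blue; 420x560 float32, m along the optical axis (not along the pixel's ray), 0 where there is no reading.
- manip.get_calibration(name): a dict with "camera_matrix" (3x3 intrinsics, pixels), "R" (3x3) and "t" (3): a world point X has camera coordinates R X + t. Camera axes: x right, y down, z forward; pixel columns grow to the right and rows downward; lengths in m; the calibration is good to about 2 mm. A picture is of the moment at which its call begins: read the wrist's pose just before it. get_calibration takes no time and is no camera call; for the wrist camera it gives the pose at the moment of the call.
A pose or a line that the arm cannot do raises manip.Unreachable and nothing moves.
- manip.sign_off(): hands the job in, once; it reports no verdict.
Trained networks look in the newest picture that a camera, given by its name, has taken for a name from the list of things; names that differ only in an ending like _2 or _b are one class to them, and where a whole thing is asked for, a point or a joint stands for the part that bears it (a point fixed in the world has none). Each returns a list of dicts, best first, with "confidence" (0 to 1); they miss things now and then, are a little off and sometimes report something else, mostly with a low value. They report only what shows in the picture. A call takes as long as a camera call.
- manip.look_for(camera, name): "at" ([x, y, z] in m, in world coordinates, good to about 4 mm: the middle of the surface that is visible of it).
Readings, each from a call of its own:
- manip.current_time(): time.
- manip.current_qpos(): joint angles.
- manip.current_joint_vel(): joint speeds.
- manip.current_joint_torque(): joint torques, N m.
- manip.current_ee_pos(): TCP position.
- manip.current_tcp_rot(): TCP orientation.
- manip.current_force(): force on the tool from outside, world axes, zero at the start.
- manip.current_ft_torque(): the same for the moment, N m.
- manip.current_grip_width(): opening from 0.0 (shut) to 1.0 (fully open).
Only numpy, scipy, OpenCV 4.12 (cv2) and the standard library are available. Lean on these libraries where they do the work, as an engineer would, in place of code of your own. Each camera call takes 0.05 s, during which the arm holds its last target. There are 200 camera calls.

## Working session

There is one attempt and no reset: what is moved stays moved. The work goes in short steps, each a Python script; the robot and the scene stay as the last script left them, time stands still between calls to the robot, and variables do not carry over. Pictures are saved under pics/ and viewed, about 8 in all and at most 12, crops included, and the job is handed in when it is done.

```bash
ls; mkdir -p pics; python3 - <<'E'
from bench import manip as m
import cv2,numpy as np
ims=[]
for c in ("side","top"):
    p,d=m.grab_frame(c); cv2.imwrite(f"pics/{c}0.png",p[:,:,::-1]); np.save(f"{c}d.npy",d)
    k=m.get_calibration(c); print(c,k["camera_matrix"][0],(-k["R"].T@k["t"]).round(3),k["R"][2].round(3))
    for n in ("axle_end","wheel","valve","valve_tip","spoke_mid","tyre","stand","gauge","spanner","grease"):
        print(n,[(np.round(r["at"],3).tolist(),round(r["confidence"],2)) for r in m.look_for(c,n)[:5]])
print(m.current_time())
E
```

```text
pics
side [408.76991531   0.         281.58379645] [ 0.49  -0.537  0.658] [ 0.098  0.761 -0.641]
axle_end [([0.644, 0.138, 0.223], 0.72), ([0.478, -0.116, 0.075], 0.43)]
wheel [([0.625, 0.126, 0.266], 0.61)]
valve [([0.683, 0.087, 0.274], 0.37)]
valve_tip [([0.685, 0.086, 0.276], 0.58)]
spoke_mid [([0.627, 0.135, 0.268], 0.56)]
tyre [([0.654, 0.104, 0.315], 0.74)]
stand [([0.642, 0.138, 0.223], 0.83)]
gauge [([0.531, 0.038, 0.024], 0.69)]
spanner [([0.638, -0.155, 0.007], 0.8)]
grease [([0.479, -0.114, 0.076], 0.59)]
top [386.41381969   0.         287.5168218 ] [0.446 0.051 0.983] [ 0.178 -0.019 -0.984]
axle_end [([0.622, 0.184, 0.229], 0.78)]
wheel [([0.526, 0.045, 0.025], 0.73), ([0.6, 0.161, 0.312], 0.61)]
valve []
valve_tip [([0.621, 0.185, 0.226], 0.47)]
spoke_mid [([0.599, 0.16, 0.313], 0.87)]
tyre [([0.593, 0.173, 0.383], 0.87), ([0.621, 0.186, 0.227], 0.74)]
stand [([0.622, 0.191, 0.227], 0.83)]
gauge [([0.527, 0.047, 0.026], 0.65)]
spanner [([0.638, -0.146, 0.006], 0.74), ([0.599, 0.162, 0.315], 0.35)]
grease [([0.477, -0.091, 0.084], 0.6)]
1.1
```

View pics/side0.png

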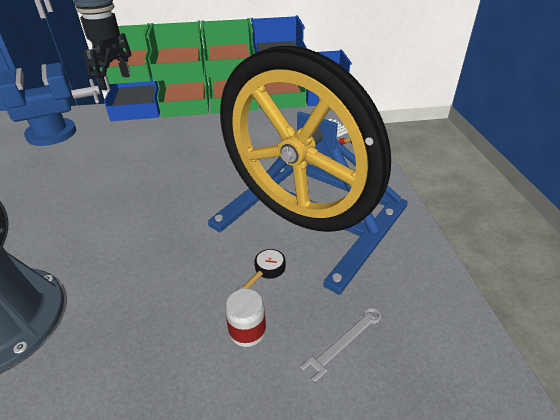

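View pics/top0.png

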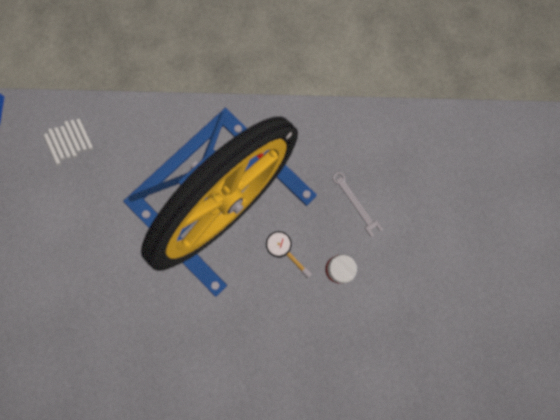

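The side view shows the hub at (290,152), the red cap at (345,141) and the white dot at (369,141). The valve is about at 3 o'clock seen from the front, so it needs roughly 90–110° clockwise. In the top view the axle runs about 45° to world x. Next I fit the geometry from depth.

```bash
cat > h.py <<'E'
from bench import manip as m
import cv2,numpy as np
from scipy.optimize import least_squares
def cloud(c,p,d,mask):
    k=m.get_calibration(c); v,u=np.nonzero(mask&(d>0)); z=d[v,u]
    X=np.c_[u,v,np.ones(len(u))]@np.linalg.inv(k["camera_matrix"]).T*z[:,None]
    return (X-k["t"])@k["R"]
def hsv(p): return cv2.cvtColor(p,cv2.COLOR_RGB2HSV)
def yellow(p):
    h=hsv(p); return cv2.erode(((abs(h[...,0].astype(int)-23)<6)&(h[...,1]>140)&(h[...,2]>110)).astype(np.uint8),np.ones((2,2)))>0
E
python3 - <<'E'
from h import *
for c in ("side","top"):
    p=cv2.imread(f"pics/{c}0.png")[:,:,::-1].copy(); d=np.load(f"{c}d.npy")
    Y=cloud(c,p,d,yellow(p)); Y=Y[(Y[:,2]>.08)&(Y[:,0]>.4)]
    h=hsv(p); B=cloud(c,p,d,h[...,2]<60); B=B[(B[:,2]>.06)&(B[:,0]>.45)&(B[:,0]<.9)&(B[:,1]<.4)&(B[:,1]>-.05)]
    # tyre: torus fit, centre radius 176, tube 19
    f=lambda q,P:(lambda e,ax:np.hypot(np.linalg.norm(e-np.outer(e@ax,ax),axis=1)-.176,e@ax)-.019)(P-[q[0],q[1],.225],np.array([np.cos(q[2]),np.sin(q[2]),0]))
    r=least_squares(f,[.65,.17,.8],args=(B,),loss="soft_l1",f_scale=.003)
    print(c,len(Y),len(B),r.x,np.median(abs(f(r.x,B))))
    q=r.x; ax=np.array([np.cos(q[2]),np.sin(q[2]),0]); ay=np.array([-ax[1],ax[0],0])
    E=Y-[q[0],q[1],.225]; x=E@ax; y=E@ay; z=E[:,2]; rr=np.hypot(y,z); k=(abs(x)<.02)&(rr>.05)&(rr<.125)
    a=np.degrees(np.arctan2(-y,z))[k]  # clockwise from up
    hh,_=np.histogram(a%72,18,(0,72)); print(hh, "spoke phase",np.degrees(np.angle(np.exp(5j*np.radians(a)).mean()))/5%72)
    wh=cloud(c,p,d,(h[...,1]<40)&(h[...,2]>170)); e=wh-[q[0],q[1],.225]; k=(abs(e@ax)<.03)&(abs(np.hypot(e@ay,e[:,2])-.176)<.02)
    if k.any(): e=e[k]; print("dot",k.sum(),np.degrees(np.arctan2(-(e@ay),e[:,2])).mean())
    rd=cloud(c,p,d,((h[...,0]<8)|(h[...,0]>172))&(h[...,1]>150)&(h[...,2]>90)); e=rd-[q[0],q[1],.225]; k=(abs(e@ax)<.03)&(np.hypot(e@ay,e[:,2])<.14)&(e[:,2]>-.15)
    if k.any(): e=e[k]; print("cap",k.sum(),np.degrees(np.arctan2(-(e@ay),e[:,2])).mean(), np.hypot(e@ay,e[:,2]).mean())
E
```

```text
side 7566 8258 [0.59877832 0.13018457 0.81821164] 0.003967317913029239
[  0   0   3   5  33 103 150 120  67  29   9   0   0   0   0   0   0   0] spoke phase 27.31332847092914
dot 38 62.35117808836355
cap 30 60.56097706135055 0.10211759604694627
top 4031 5105 [0.61112151 0.16075213 0.80854749] 0.0006287087855134967
[  0   0   0  16 160 316 133 133 334 175  20   0   0   0   0   0   0   0] spoke phase 28.295266570931126
cap 15 62.36048401040235 0.11047629450349654
```

```bash
cat >> h.py <<'E'
def state(c,p,d,q):
    """spoke phase (deg cw from up, mod 72), white dot angle"""
    ax=np.array([np.cos(q[2]),np.sin(q[2]),0]); ay=np.array([-ax[1],ax[0],0]); o=np.array([q[0],q[1],.225])
    def pol(P):
        e=P-o; return e@ax,np.hypot(e@ay,e[:,2]),np.degrees(np.arctan2(-(e@ay),e[:,2]))
    x,r,a=pol(cloud(c,p,d,yellow(p))); k=(abs(x)<.02)&(r>.05)&(r<.125)
    h=hsv(p)
    ph=np.degrees(np.angle(np.exp(5j*np.radians(a[k])).mean()))/5%72
    x,r,a=pol(cloud(c,p,d,(h[...,1]<50)&(h[...,2]>150))); k=(abs(x)<.03)&(abs(r-.176)<.017)
    dot=(int(k.sum()),float(np.median(a[k]).round(1))) if k.any() else None
    x,r,a=pol(cloud(c,p,d,((h[...,0]<8)|(h[...,0]>172))&(h[...,1]>150)&(h[...,2]>80))); k=(abs(x)<.02)&(r>.09)&(r<.125)
    cap=(int(k.sum()),float(np.median(a[k]).round(1))) if k.any() else None
    return round(float(ph),1),dot,cap
E
python3 - <<'E'
from h import *
f=lambda q,P:(lambda e,ax:np.hypot(np.linalg.norm(e-np.outer(e@ax,ax),axis=1)-.176,e@ax)-.019)(P-[q[0],q[1],.225],np.array([np.cos(q[2]),np.sin(q[2]),0]))
q0=np.array([.611,.161,.8085])
for c in ("side","top"):
    p=cv2.imread(f"pics/{c}0.png")[:,:,::-1].copy(); d=np.load(f"{c}d.npy"); h=hsv(p)
    B=cloud(c,p,d,h[...,2]<70); B=B[B[:,2]>.04]; print(len(B))
    for w in(.02,.01,.006):
        q=q0 if w==.02 else r.x
        r=least_squares(f,q,args=(B[abs(f(q,B))<w],),loss="soft_l1",f_scale=.002)
    print(c,(abs(f(q,B))<w).sum(),r.x,np.median(abs(f(r.x,B[abs(f(q,B))<w]))),state(c,p,d,r.x))
q=r.x; q=[.612,.161,.8085]
ax=np.array([np.cos(q[2]),np.sin(q[2]),0]); ay=np.array([-ax[1],ax[0],0]); o=np.array([q[0],q[1],.225])
print("axle end pred",o-.04*ax)
# reach: tool x along axle, roll rho of tool y cw from up; TCP at depth +14mm radius 85
for a in range(-100,130,20):
    row=[]
    for rho in range(-90,91,30):
        t=np.radians(a); rad=-np.sin(t)*ay+np.cos(t)*np.array([0,0,1])
        rr=np.radians(rho); Y=-np.sin(rr)*ay+np.cos(rr)*np.array([0,0,1]); R=np.c_[ax,Y,np.cross(ax,Y)]
        s=m.inverse_kinematics(o+.014*ax+.09*rad,R); row.append("ok" if s is not None else "--")
    print(a,row, None if s is None else np.round(s,2))
E
```

```text
17824
side 8689 [0.61237059 0.16137941 0.80928315] 0.0007223232642881057 (28.2, (45, 64.2), (30, 63.3))
5385
top 5385 [0.61116538 0.16078964 0.80856452] 0.0006209154814724692 (28.3, None, (15, 62.3))
axle end pred [0.58437664 0.13206992 0.225     ]
-100 ['ok', 'ok', 'ok', '--', 'ok', 'ok', 'ok'] [-0.02  0.66  2.22  2.3   1.39 -1.38]
-80 ['ok', 'ok', '--', '--', 'ok', 'ok', 'ok'] [-0.02  0.58  2.22  2.29  1.34 -1.32]
-60 ['ok', 'ok', '--', 'ok', 'ok', 'ok', 'ok'] [-0.03  0.51  2.21  2.25  1.29 -1.24]
-40 ['ok', 'ok', '--', 'ok', 'ok', 'ok', 'ok'] [-0.07  0.46  2.17  2.2   1.25 -1.16]
-20 ['ok', 'ok', '--', 'ok', 'ok', 'ok', 'ok'] [-0.11  0.44  2.12  2.14  1.23 -1.09]
0 ['ok', 'ok', '--', 'ok', 'ok', 'ok', 'ok'] [-0.15  0.46  2.06  2.09  1.23 -1.04]
20 ['ok', 'ok', '--', 'ok', 'ok', 'ok', 'ok'] [-0.19  0.5   2.01  2.05  1.24 -1.02]
40 ['ok', 'ok', '--', 'ok', 'ok', 'ok', 'ok'] [-0.22  0.56  1.96  2.02  1.26 -1.01]
60 ['ok', 'ok', '--', 'ok', 'ok', 'ok', 'ok'] [-0.24  0.62  1.92  2.01  1.29 -1.03]
80 ['ok', 'ok', '--', 'ok', 'ok', 'ok', 'ok'] [-0.25  0.69  1.89  2.01  1.31 -1.07]
100 ['ok', 'ok', '--', 'ok', 'ok', 'ok', 'ok'] [-0.25  0.76  1.89  2.03  1.34 -1.13]
120 ['ok', 'ok', '--', 'ok', 'ok', 'ok', 'ok'] [-0.24  0.81  1.9   2.05  1.36 -1.19]
```

```bash
cat >> h.py <<'E'
q=[.6118,.1611,.809]; ax=np.array([np.cos(q[2]),np.sin(q[2]),0]); ay=np.array([-ax[1],ax[0],0]); o=np.array([q[0],q[1],.225]); up=np.array([0,0,1.])
dirn=lambda a:-np.sin(np.radians(a))*ay+np.cos(np.radians(a))*up
def pose(a,x=.011,r=.09,off=90):
    Y=dirn(a+off); return o+x*ax+r*dirn(a),np.c_[ax,Y,np.cross(ax,Y)]
down=np.array([[0,0,1],[0,1,0],[-1,0,0.]])
E
python3 - <<'E'
from h import *
for off in (90,-90,0,180):
  print(off)
  for x in (-.2,-.09,.011):
    for a in (-75,-60,-30,-15,0,15,30):
        s=m.inverse_kinematics(*pose(a,x,off=off)); print(x,a,None if s is None else np.round(s,2))
for w in ([.12,.33,.35],[.35,-.05,.35]):
    t=np.arctan2(w[1],w[0]); Rz=np.array([[np.cos(t),-np.sin(t),0],[np.sin(t),np.cos(t),0],[0,0,1]])
    for R in (down,): print(w,m.inverse_kinematics(w,Rz@R))
print(m.current_tcp_rot().round(2))
E
```

```text
90
-0.2 -75 [-0.65  0.49  2.51  1.68  1.56 -2.74]
-0.2 -60 [-0.65  0.41  2.49  1.67  1.55 -2.38]
-0.2 -30 [-0.67  0.32  2.41  1.66  1.53 -1.69]
-0.2 -15 [-0.67  0.32  2.36  1.65  1.53 -1.37]
-0.2 0 [-0.68  0.34  2.3   1.64  1.53 -1.07]
-0.2 15 [-0.68  0.37  2.25  1.64  1.53 -0.79]
-0.2 30 [-0.69  0.42  2.2   1.63  1.53 -0.53]
-0.09 -75 [-0.27  0.51  2.39  2.05  1.46 -2.67]
-0.09 -60 [-0.28  0.45  2.37  2.03  1.42 -2.33]
-0.09 -30 [-0.33  0.37  2.3   1.96  1.38 -1.67]
-0.09 -15 [-0.35  0.37  2.26  1.93  1.37 -1.35]
-0.09 0 [-0.38  0.39  2.21  1.9   1.37 -1.06]
-0.09 15 [-0.4   0.42  2.16  1.88  1.38 -0.78]
-0.09 30 [-0.42  0.46  2.12  1.86  1.39 -0.51]
0.011 -75 [-0.02  0.56  2.23  2.28  1.33 -2.61]
0.011 -60 [-0.04  0.5   2.21  2.25  1.29 -2.29]
0.011 -30 [-0.09  0.44  2.15  2.16  1.24 -1.65]
0.011 -15 [-0.13  0.44  2.11  2.12  1.24 -1.34]
0.011 0 [-0.16  0.46  2.07  2.08  1.24 -1.04]
0.011 15 [-0.19  0.49  2.03  2.05  1.24 -0.76]
0.011 30 [-0.21  0.53  1.99  2.03  1.26 -0.49]
-90
-0.2 -75 [-0.65  0.49  2.51  1.68  1.56  0.4 ]
-0.2 -60 [-0.65  0.41  2.49  1.67  1.55  0.76]
-0.2 -30 [
[... 2271 characters left out ...]
6  1.88  1.38  0.79]
-0.09 30 [-0.42  0.46  2.12  1.86  1.39  1.06]
0.011 -75 [-0.02  0.56  2.23  2.28  1.33 -1.04]
0.011 -60 [-0.04  0.5   2.21  2.25  1.29 -0.72]
0.011 -30 [-0.09  0.44  2.15  2.16  1.24 -0.08]
0.011 -15 [-0.13  0.44  2.11  2.12  1.24  0.23]
0.011 0 [-0.16  0.46  2.07  2.08  1.24  0.53]
0.011 15 [-0.19  0.49  2.03  2.05  1.24  0.81]
0.011 30 [-0.21  0.53  1.99  2.03  1.26  1.08]
[0.12, 0.33, 0.35] [ 1.08920975e+00 -1.51062387e-01  1.91873507e+00 -4.44089210e-16
  1.37391997e+00 -1.70361190e+00]
[0.35, -0.05, 0.35] [-2.73801076e-01 -1.45776794e-01  1.91435347e+00 -4.44089210e-16
  1.37301597e+00 -1.70270035e+00]
[[-0.    0.38  0.93]
 [-0.    0.93 -0.38]
 [-1.   -0.   -0.  ]]
```

```bash
python3 - <<'E'
from h import *
m.set_gripper(0.0,20)
m.move_j([1.09,-.15,1.92,0,1.37,-.085]); m.move_j([-.65,-.15,1.92,0,1.37,-.085])
A=-76
P,R=pose(A,-.2,off=180); m.move_ptp(P,R)
P,R=pose(A,-.06,off=180); m.move_l(P)
print(m.current_time(),m.current_force().round(1),m.current_grip_width(), m.current_ee_pos()-P)
p,d=m.grab_frame("side"); cv2.imwrite("pics/s1.png",p[:,:,::-1]); print(state("side",p,d,q))
p,d=m.grab_frame("wrist"); cv2.imwrite("pics/w1.png",p[:,:,::-1])
E
```

```text
7.4667 [-0.1 -0.3 -0. ] -0.006075367375462387 [-2.87942145e-04 -3.71556246e-04  1.06288845e-06]
(28.2, (47, 64.1), (30, 63.4))
```

View pics/s1.png

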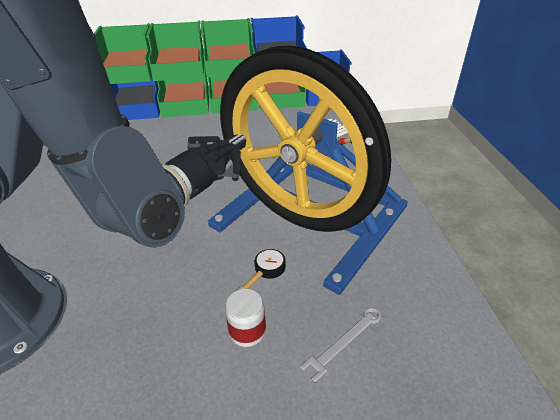

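View pics/w1.png

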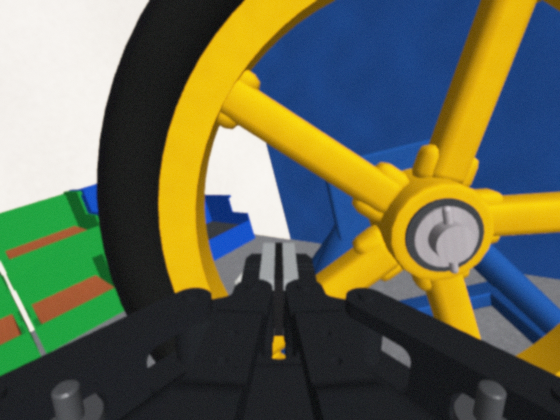

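The side view has the fingertips at (240,140), in front of the left gap. In the wrist view they are at (277,250), between the upper spoke (240,90)-(390,190) and the lower one, clear of rim and hub. I'll insert and push the first spoke.

```bash
cat >> h.py <<'E'
def arc(a0,a1,step=15,v=.05):
    n=max(1,int(np.ceil(abs(a1-a0)/step)))
    for a in np.linspace(a0,a1,n+1)[1:]:
        P,R=pose(a,off=180); m.move_l(P,R,max_speed=v)
        print(round(a,1),m.current_force().round(1))
def look(c="side"):
    p,d=m.grab_frame(c); print(c,round(m.current_time(),1),state(c,p,d,q)); return p
E
python3 - <<'E'
from h import *
P,R=pose(-76,off=180); m.move_l(P,max_speed=.08); print(m.current_force().round(1))
arc(-76,-58,9,.03); look()
arc(-58,0)
m.dwell(.3); look(); look("top")
arc(0,-6); P,R=pose(-6,-.06,off=180); m.move_l(P,max_speed=.1)
cv2.imwrite("pics/s2.png",look()[:,:,::-1]); look("top")
E
```

```text
[ 0.7 -0.3  0.2]
-67.0 [0.3 0.2 0.6]
-58.0 [-0.1  0.5 -0.2]
side 9.9 (28.8, (43, 64.8), (33, 64.2))
-43.5 [0.5 0.8 0.9]
-29.0 [ 0.7 -0.4 -0.3]
-14.5 [-0.1 -0.3 -0.3]
0.0 [-0.7  0.4  0.2]
side 12.7 (14.2, (28, 123.6), (27, 121.7))
top 12.7 (16.1, (1, 123.3), (7, 121.7))
-6.0 [ 1.1 -0.4  0. ]
side 14.0 (14.7, (27, 123.3), (27, 121.6))
top 14.0 (15.4, None, (8, 121.2))
```

View pics/s2.png

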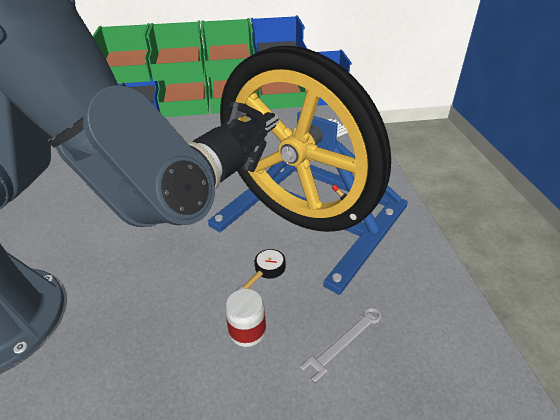

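The valve has moved cap and dot down to (335,190)/(352,217), about 122.5°. About 57.5° remain, with the next spoke at −57.5°.

```bash
python3 - <<'E'
from h import *
for a,x in ((-48,-.075),(-90,-.075),(-90,.011)):
    P,R=pose(a,x,off=180); m.move_l(P,R,max_speed=.1)
print(m.current_force().round(1)); look()
arc(-90,-72,9,.03); arc(-72,-22); arc(-22,-17,5,.02)
m.dwell(.3); cv2.imwrite("pics/s3.png",look()[:,:,::-1]); look("top")
p,d=m.grab_frame("wrist"); cv2.imwrite("pics/w3.png",p[:,:,::-1])
E
```

```text
[-0.   0.1  0.7]
side 16.9 (15.4, (28, 123.4), (27, 121.6))
-81.0 [ 0.8 -0.1  0.2]
-72.0 [-0.4  0.9 -0.8]
-59.5 [ 0.4 -0.8  0.3]
-47.0 [-0.1  0.7  0.8]
-34.5 [-0.6 -0.6  0.1]
-22.0 [-0.6 -0.1 -0.2]
-17.0 [-1.   0.6 -1.3]
side 21.1 (69.0, (18, 177.2), (29, 176.4))
top 21.2 (69.5, None, None)
```

View pics/s3.png

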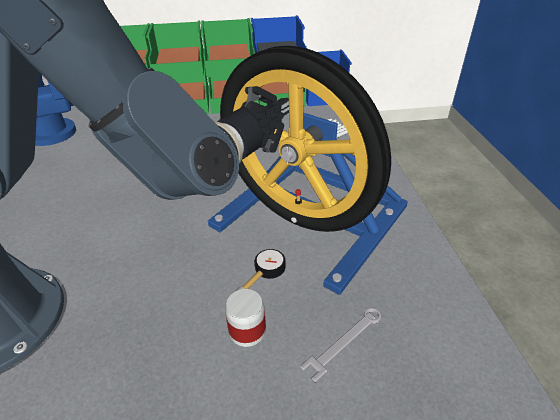

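The cap at (298,192) and dot at (293,219) put the valve at about 177°. I'll nudge 3° more, back off and check.

```bash
python3 - <<'E'
from h import *
arc(-17,-14,5,.015); m.dwell(.3); look()
arc(-14,-22); 
for x in (-.06,-.2):
    P,R=pose(-22,x,off=180); m.move_l(P,max_speed=.12)
p=look(); cv2.imwrite("pics/s4.png",p[:,:,::-1]); look("top")
for c in ("side","top"):
  for n in ("gauge","spanner","grease","valve_tip"): print(c,n,[(np.round(r["at"],3).tolist(),round(r["confidence"],2)) for r in m.look_for(c,n)[:1]])
print("tip target",o-.105*up)
k=m.get_calibration("side"); E=[(k["camera_matrix"]@(k["R"]@(o-.014*ax-.105*up)+k["t"]))]; print(E[0][:2]/E[0][2])
E
```

```text
-14.0 [-0.5  0.6 -0.5]
side 22.1 (0.3, (17, -178.1), (26, 178.1))
-22.0 [-0.1  0.1  0.1]
side 24.6 (1.5, (17, -177.9), (26, 178.6))
top 24.6 (1.3, (1, -179.0), None)
side gauge [([0.535, 0.039, 0.025], 0.84)]
side spanner [([0.637, -0.154, 0.009], 0.85)]
side grease [([0.477, -0.116, 0.075], 0.94)]
side valve_tip []
top gauge [([0.531, 0.043, 0.021], 0.55)]
top spanner [([0.639, -0.144, 0.007], 0.66)]
top grease [([0.478, -0.092, 0.086], 0.65)]
top valve_tip [([0.524, 0.048, 0.023], 0.57)]
tip target [0.6118 0.1611 0.12  ]
[292.32283909 192.31765941]
```

View pics/s4.png

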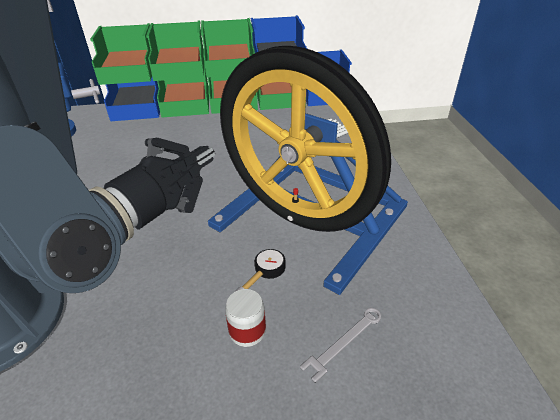

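The stem is upright within about 2°, the wheel is still, the arm is clear and the loose items haven't moved.

```bash
python3 -c "
from h import *
look(); m.sign_off()"
```

```text
side 25.1 (1.5, (17, -178.1), (26, 0.2))
the job is handed in; nothing more can be done
```

I walked the wheel about 117° clockwise with two gentle fingertip pushes on two spokes, with the gripper shut. I then backed the arm about 0.2 m clear and handed the job in at about 25 s of the 72 s allowed.

- **Valve position:** The last checks put the valve within about 2° of the bottom. By the spoke directions it is 1.5° past, by the white dot 2° past, and by the red cap 1.5° short. The limit is 6°.
- **Wheel at rest:** The spoke and dot readings did not change between the last two pictures, 0.5 s apart.
- **Loose items:** The gauge, spanner and grease tin were found within about 6 mm of their first positions, which is about the detector's accuracy.
- **Forces:** The wrist read about 1 N or less on each axis where I checked it, after each short move. I did not read it during the moves.

Two readings disagreed. The cap angle in the final picture came out as 0.2°; I put this down to the median being taken across the ±180° wrap, since the same picture's spoke and dot values were unchanged. The valve-tip detector found nothing in the side view, and in the top view it reported the gauge instead, so I did not use it.

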